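Post the rejected end cap through the sprung flap

TASK

The tube end cap in the parts tray is a reject. Lift it out of the tray on its own, leaving the other three parts lying where they are, and post it into the reject box: push in the sprung flap on the sloping face without forcing it hard against its stop, keep it open while the cap goes past it, and let the cap drop inside so that the flap swings fully shut behind it.

Things in the scene. Friction and masses are not known exactly. Their poses are not given: they have to be found in the camera images.
- end_cap: the reject: off-white plastic tube end cap, a round flange 45 mm across and 8 mm thick with a round spigot 28 mm across standing on it, 26 mm high in all, 25 g (+-30 %); lies flange down, spigot up in one of the four quarters of the tray. Origin: centre of the flange's underside; z up along the spigot.
- sprocket: off-white chain wheel in the tray, 39 mm across and only 18 mm high, with a small 20 mm hub: smaller and lower than the end cap; stays there. Origin: centre of its underside.
- chain_drive: off-white flat round housing in the tray, 48 mm across, 58 mm over its two ears, 15 mm high; stays there. Origin: centre of its underside.
- bracket: off-white L-shaped bracket in the tray, 35 x 48 mm foot and upright plate, 57 mm high; stays there. Origin: centre of its underside.
- tray: open grey parts tray, 200 x 200 mm, 36 mm high, walls and floor 4 mm, fixed to the bench. Origin: centre of its underside; z up. One part lies in each quarter, within 10 mm of 40 mm from the middle along the tray's x and y.
- reject_box: closed grey sheet-steel box fixed to the bench, 200 deep (x) x 180 wide (y) x 180 mm high, walls 4 mm, inner floor at z = 10 mm; front wall 70 mm high, above it a face sloping back at 45 degrees to the flat top, with the mouth in it. Origin: centre of the underside; x points from front to back, y to its left seen from the front, z up.
- mouth (a point): middle of the mouth, on the outside of the sloping face; axes as the box's. Mouth: 130 mm wide (y) and 80 mm long up the slope (along x + z), shut from inside by a flap. A hood 20 mm high stands square on the face 60 mm up the slope from here, in the way of a hand coming straight down: come square to the slope, tilted 45 degrees, along (+x, -z) of the box.
- flap_hinge (a point): middle of the flap's hinge line (along the box's y) at the upper edge of the mouth: 44 mm up the slope from the middle of the mouth, 6 mm inside the face. The flap is a plain aluminium plate, 134 mm wide, reaching 86 mm down the slope from here; its free edge swings inward.
- reject_flap (a joint): flap angle in rad: 0 shut, 1.15 at its hard stop. Its spring shuts it with 0.12 Nm at 0 and 0.19 Nm at the stop (3 N at its middle, up to 10 N nearer the hinge); at the stop the force climbs steeply. A cap let go too early is pushed out or caught; with the flap beyond 0.95 rad (flange 45 to 60 mm inside the face, as it sits in the hand) and held by the fingers, it falls clear.
Things that resemble listed ones, but are neither listed nor needed, are in the scene too. Leave any purple look-alike of the end_cap alone.

How it is judged:
On the way, in this order (a step that is already met when the one before it is completed fails the run):
1. the end cap is lifted clear of the tray, more than 70 mm above the bench (height (world z) of end_cap above 0.07 m), for 0.1 s.
2. the flap is held open by more than 0.5 rad with the end cap inside the mouth (value of joint reject_flap above 0.5 rad and x of end_cap in the frame of mouth above 0.005 m and z of end_cap in the frame of mouth below -0.005 m and distance between end_cap and mouth below 0.12 m), for 0.1 s.
At the end, for the whole second after the job is handed in: The end cap lies still (under 0.03 m/s) inside the reject box, between its walls and with its origin less than 60 mm above the box's underside; the flap is shut (under 0.05 rad); the chain wheel, the chain drive housing and the bracket lie in the tray within 30 mm of where they started (x of end_cap in the frame of reject_box between -0.096 and 0.096 m and y of end_cap in the frame of reject_box between -0.086 and 0.086 m and z of end_cap in the frame of reject_box between 0 and 0.06 m and linear speed of end_cap below 0.03 m/s and value of joint reject_flap below 0.05 rad and distance of each of sprocket, chain_drive, bracket from where it was at the start of the episode below 0.03 m); the robot touches nothing.
It fails at once if the chain wheel in the tray is lifted or shifted by more than 30 mm (distance of sprocket from where it was at the start of the episode above 0.03 m).
It fails at once if the chain drive housing in the tray is lifted or shifted by more than 30 mm (distance of chain_drive from where it was at the start of the episode above 0.03 m).
It fails at once if the bracket in the tray is lifted or shifted by more than 30 mm (distance of bracket from where it was at the start of the episode above 0.03 m).
It fails at once if the flap is pressed with more than 40 N (contact force between reject_flap and anything else above 40 N).
It also fails if it takes over 43 s, if anything falls off the work surface, if the arm or the gripper's body presses on something with over 40 N, if the wrist force passes 120 N, or if a joint passes its speed limit or range.

ROBOT

A 7-joint arm with a two-finger parallel gripper is mounted at the origin on a cart in front of the work surface, level with it; the furniture and walls round the work are solid. World frame = base frame: x ahead of the robot, y to its left, z up, the work surface at z = 0. Lengths are in m, angles in rad, forces in N, time in s.
With the tool pointing down it reaches from about 0.425 to 0.925 m from the base axis. Payload 6.8 kg.
Tool frame: the origin (TCP) lies midway between the tips of the shut fingers; the grasp point (between the pads) lies 19 mm behind it; z points along the fingers, y is the line along which they close (so a half turn about z gives the same grasp; the last joint's range is limited). The gripper opens to 85 mm and grips with 20 to 120 N. Pads are 22 mm wide; open, the fingers measure 114 mm over their backs; the gripper's body (76 mm by 85 mm) begins 54 mm behind the grasp point. The pads swing forward as they close: fully open they stand 13 mm farther back than shut.
Start: joints at [1.236, 0.477, 0.022, 1.555, -0.011, 1.109, -0.083], TCP at [0.152, -0.658, 0.231] pointing down, gripper open.
Joint ranges: [-2.96, 2.96], [-0.34, 2.1], [-1.41, 1.46], [0.24, 2.44], [-1.37, 4.51], [0.17, 1.92], [-2.96, 2.96]. Speed limits (rad/s): [2.39, 2.39, 3.14, 3.14, 3.14, 3.14, 3.14].

INTERFACE

Orientations are given as a unit quaternion [w, x, y, z].
In Python, from station import bot gives the robot as it stands.
- The arm moves only by the tool jog_arm, never from a script. Its argument "rows" is a list of rows, each an object of numbers: "fingers": the finger opening in mm, from 0 to 85.4; "x", "y", "z": the shift along the tool's x, y, z in mm; "ax", "ay", "az": the turn, a rotation vector about the tool's x, y, z in degrees. A call has exactly 8 rows; each row shifts and turns the commanded pose from where the row before left it, along the tool's axes as they then stand; what a row does not reach is not made up. A row lasts 1/10 s, in which the tool goes at most 50 mm and 8.59 degrees, less where a joint would pass 70% of its speed; a pose out of reach is approached as far as the arm can. A call with a gripper value outside its range is refused whole. The fingers move at their own pace and stop on an object; "force" is the grip in N (left out, the last holds). Time passes only in rows, so rows that do not move let the fingers close, or fill a call up. It gives the time, the measured TCP pose, the force, the opening and the grip force at its end, in the units of the state.
- bot.get_obs(): the state, without advancing time (a new reading comes with each control period).
- bot.read_camera(name): name is "side" or "top"; returns a dict with "pixels" (420x560x3 uint8, red, green, blue), "vertical_fov" (degrees; the focal length in pixels is half the picture's height over the tangent of half this angle, whatever the lens; pixels are square), "cx", "cy" (the principal point, pixels), "dist_coeffs" ([k1, k2, p1, p2, k3] as OpenCV has them; the pictures are not rectified), "world_from_camera" (4x4, takes a point from camera to world coordinates). Camera axes: x right, y down, z forward; pixel columns grow to the right and rows downward; lengths in m; the calibration is good to about 2 mm. A picture is of the moment at which its call begins. There is no depth.
- bot.hand_in(): hands the job in; it is judged then, once.
The state is a dict: "t": time; "q": joint angles; "joint_vel": joint speeds; "joint_torque": joint torques, N m; "eef_pos": TCP position; "tool_rot": TCP orientation; "contact_force": force on the tool from outside, world axes, zero at the start; "torque": the same for the moment, N m; "gripper_width": opening from 0.0 (shut) to 1.0 (fully open); "grasp_force": force on a finger pad.
Only numpy, scipy, OpenCV 4.12 (cv2) and the standard library are available. Lean on these libraries where they do the work, as an engineer would, in place of code of your own. Each camera call takes 0.05 s, during which the arm holds its last target. There are 200 camera calls.

## Working session

There is one attempt and no reset: what is moved stays moved. The work goes in short steps, Python scripts to look and compute and a tool call to move; the robot and the scene stay as the last step left them, time stands still between calls to the robot, and variables do not carry over. Pictures are saved under pics/ and viewed, at most 10 in all, crops included, and the job is handed in when it is done.

Besides the shell and the picture viewer there is one more tool, called after "Call:" as a command line: name --argument value ..., lists and objects as JSON in quotes. jog_arm: Moves the arm, as the interface text tells. Its arguments: {"type":"object","properties":{"rows":{"type":"array","items":{"type":"object","properties":{"fingers":{"type":"number"},"x":{"type":"number"},"y":{"type":"number"},"z":{"type":"number"},"ax":{"type":"number"},"ay":{"type":"number"},"az":{"type":"number"}}}},"force":{"type":"number"}},"required":["rows"]}

```bash
mkdir -p pics; ls
cat > h.py <<'E'
import numpy as np, cv2
from station import bot
from scipy.spatial.transform import Rotation as R
def cam(n):
    c=bot.read_camera(n); h,w=c['pixels'].shape[:2]
    f=h/2/np.tan(np.radians(c['vertical_fov'])/2)
    c['K']=np.array([[f,0,c['cx']],[0,f,c['cy']],[0,0,1]]); c['D']=np.array(c['dist_coeffs'],float); c['T']=np.array(c['world_from_camera'])
    return c
def ray(c,px):
    u=cv2.undistortPoints(np.array(px,float).reshape(-1,1,2),c['K'],c['D']).reshape(-1,2)
    d=np.c_[u,np.ones(len(u))]@c['T'][:3,:3].T
    return c['T'][:3,3],d
def onz(c,px,z):
    o,d=ray(c,px); return o+d*((z-o[2])/d[:,2])[:,None]
def proj(c,P):
    Ti=np.linalg.inv(c['T']); return cv2.projectPoints(np.array(P,float).reshape(-1,1,3),cv2.Rodrigues(Ti[:3,:3])[0],Ti[:3,3],c['K'],c['D'])[0].reshape(-1,2)
def save(c,n,box=None,s=1):
    im=c['pixels'][:,:,::-1]
    if box: im=im[box[1]:box[3],box[0]:box[2]]
    cv2.imwrite('pics/'+n,cv2.resize(im,None,fx=s,fy=s,interpolation=cv2.INTER_CUBIC))
E
python3 - <<'E'
from h import *
for n in('top','side'):
    c=cam(n); save(c,n+'0.png',s=1.4); print(n,c['T'].round(3).tolist(),c['K'][0,0],c['D'])
print(bot.get_obs())
E
```

```text
pics
top [[-0.022, -0.994, 0.108, 0.363], [-0.999, 0.025, 0.022, 0.15], [-0.024, -0.107, -0.994, 1.125], [0.0, 0.0, 0.0, 1.0]] 485.9570442026969 [-0.17365627  0.          0.          0.          0.        ]
side [[0.974, -0.113, 0.199, 0.318], [-0.227, -0.566, 0.793, -0.52], [0.023, -0.817, -0.576, 0.589], [0.0, 0.0, 0.0, 1.0]] 420.67021428576066 [-0.0612142  0.         0.         0.         0.       ]
{'t': 0.1, 'q': array([ 1.23584426,  0.47772619,  0.02232672,  1.55633497, -0.01151828,
        1.10932855, -0.08309754]), 'joint_vel': array([ 1.08775439e-03, -1.89693957e-03, -5.89222561e-05, -2.03894341e-03,
        1.64285241e-03, -1.10210599e-03,  1.09473223e-03]), 'joint_torque': array([ 3.29232775e-03, -5.97761679e+01,  1.61334481e+00, -2.81951702e+01,
        1.28175478e-02,  5.19432651e-03, -7.26283417e-06]), 'eef_pos': array([ 0.15169851, -0.65718228,  0.23042421]), 'tool_rot': array([-8.22386858e-04,  9.93572193e-01,  1.13197177e-01, -1.43065167e-04]), 'contact_force': array([ 0.00970186, -0.73364468,  0.46210798]), 'torque': array([-0.0092807 ,  0.00906253,  0.00574835]), 'grasp_force': 0.0, 'gripper_width': 0.9977199971103504}
```

View pics/top0.png

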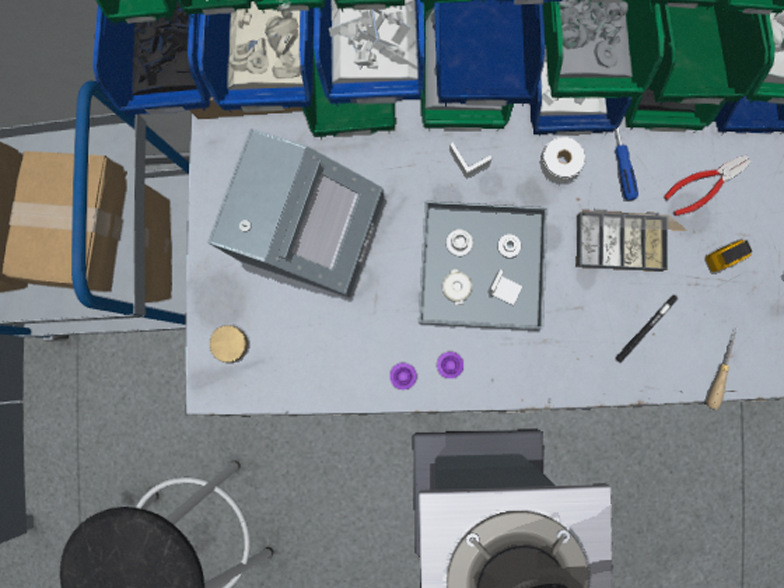

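View pics/side0.png

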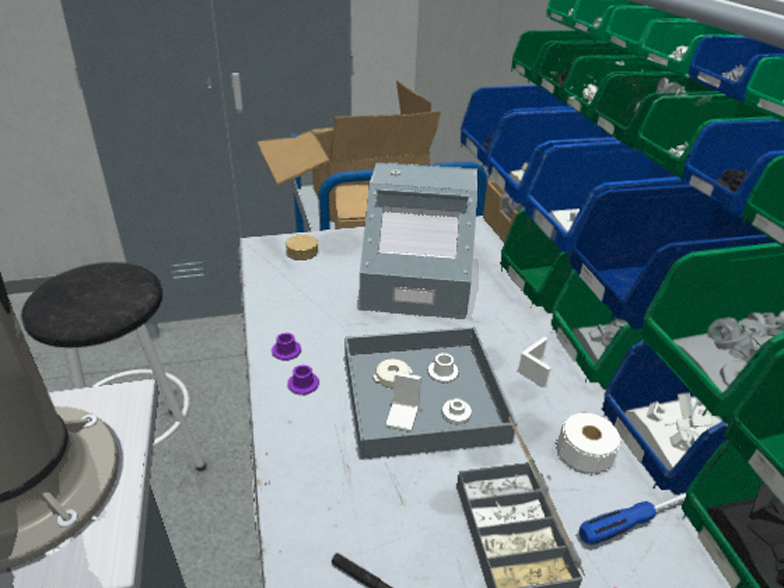

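Top picture (full-frame pixels ×1.4): round off-white candidates in the tray are A (459,242), a wide flange with a tall spigot; B (510,245), smaller; and C (457,286), which has ears. The bracket is at (505,290). Two purple look-alikes sit at (403,376) and (450,365) and are to be left alone. In the side view A is at (444,367), B at (457,410) and C at (393,374). A looks like the end cap. The box mouth is at (330,220) in the top view and (420,233) in the side view.

Run:
```python
from h import *
C={n:cam(n) for n in('top','side')}
rois={'top':(300,145,392,236),'side':(245,232,370,330)}
for n,c in C.items():
    x0,y0,x1,y1=rois[n]; g=c['pixels'].astype(int).min(2)
    m=np.zeros(g.shape,np.uint8); m[y0:y1,x0:x1]=(g[y0:y1,x0:x1]>165)*255
    for k in cv2.findContours(m,cv2.RETR_EXTERNAL,cv2.CHAIN_APPROX_NONE)[0]:
        if cv2.contourArea(k)>60:
            b=cv2.boundingRect(k); ctr=(b[0]+(b[2]-1)/2,b[1]+(b[3]-1)/2); p=onz(c,[ctr],.008)[0]
            print(n,b,cv2.contourArea(k),np.round(p,4))
    # flap
    x0,y0,x1,y1={'top':(205,115,265,195),'side':(265,140,335,190)}[n]
    rgb=c['pixels'].astype(int); m=np.zeros(g.shape,np.uint8)
    sub=rgb[y0:y1,x0:x1]; m[y0:y1,x0:x1]=((sub[:,:,0]>150)&(sub[:,:,0]>=sub[:,:,2]-4))*255
    m=cv2.morphologyEx(m,cv2.MORPH_CLOSE,np.ones((5,5)))
    k=max(cv2.findContours(m,cv2.RETR_EXTERNAL,cv2.CHAIN_APPROX_NONE)[0],key=cv2.contourArea)
    print(n,'flap',cv2.contourArea(k),cv2.approxPolyDP(cv2.convexHull(k),4,True).reshape(-1,2).tolist(),cv2.minAreaRect(k))
t=C['top']['pixels'][:,:,::-1]; s=C['side']['pixels'][:,:,::-1]
a=cv2.resize(t[85:215,145:280],(405,390)); b=cv2.resize(s[110:232,250:350],(380,464)); e=cv2.resize(s[232:330,245:370],(380,298)) 
cv=np.zeros((600,790,3),np.uint8); cv[:390,:405]=a; cv[:464,410:790]=b
d=cv2.resize(s[245:315,265:345],(240,210)); cv[390:600,:240]=d
cv2.imwrite('pics/crop1.png',cv)
```

```text
top (351, 192, 22, 26) 280.0 [0.4832 0.0066 0.008 ]
top (316, 192, 22, 26) 327.0 [0.4852 0.0877 0.008 ]
top (387, 191, 5, 45) 73.0 [ 0.4618 -0.0567  0.008 ]
top (356, 167, 16, 17) 194.0 [ 0.5522 -0.0009  0.008 ]
top (319, 163, 19, 20) 267.5 [0.5601 0.0818 0.008 ]Traceback (most recent call last):
  File "<stdin>", line 16, in <module>
ValueError: max() iterable argument is empty
```

Run:
```python
from h import *
C={n:cam(n) for n in('top','side')}
for n,p in(('top',[(235,155),(200,140),(225,160),(250,190),(345,180)]),('side',[(300,165),(300,190),(275,165),(320,190)])):
    print(n,[C[n]['pixels'][v,u].tolist() for u,v in p])
g=C['side']['pixels'].astype(int).min(2); m=np.zeros(g.shape,np.uint8); m[245:310,262:345]=(g[245:310,262:345]>150)*255
for k in cv2.findContours(m,cv2.RETR_EXTERNAL,cv2.CHAIN_APPROX_NONE)[0]:
    if cv2.contourArea(k)>60: print('side',cv2.boundingRect(k),cv2.contourArea(k))
t=C['top']['pixels'][:,:,::-1]; s=C['side']['pixels'][:,:,::-1]
cv=np.zeros((600,790,3),np.uint8)
cv[:390,:405]=cv2.resize(t[85:215,145:280],(405,390)); cv[:464,410:790]=cv2.resize(s[110:226,250:345],(380,464))
cv[390:600,:240]=cv2.resize(s[245:315,265:345],(240,210))
cv2.imwrite('pics/crop1.png',cv)
```

```text
top [[153, 156, 163], [148, 162, 171], [154, 156, 165], [108, 118, 123], [154, 163, 171]]
side [[199, 202, 207], [134, 149, 154], [204, 209, 216], [138, 153, 158]]
side (276, 287, 23, 20) 293.0
side (316, 284, 21, 17) 247.5
side (269, 256, 32, 17) 302.5
side (306, 252, 22, 20) 176.5
```

View pics/crop1.png

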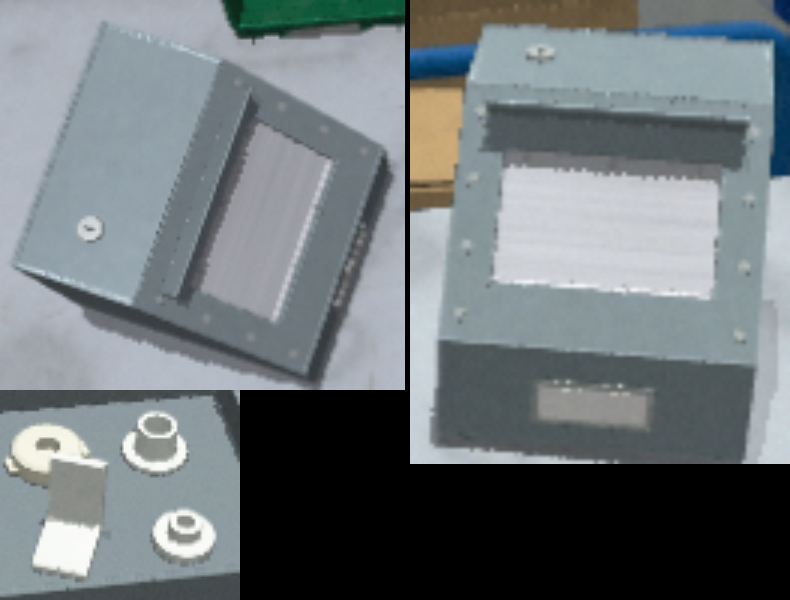

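The close crop confirms the choice. A has the wide flange with a tall spigot (side crop (155,440)), B is the low sprocket (183,535), C the eared housing and D the bracket. The top crop shows the box's top-plate corners at (104,24), (219,60), (134,304) and (15,266), its lower slope corners at (386,148) and (308,374), and the mouth's lower edge from (333,158) to (274,322).

Run:
```python
from h import *
c=cam('top'); s=cam('side')
f=lambda P:np.array(P,float)/3+[145,85]-.33
g=lambda P:np.array(P,float)/4+[250,110]-.4
top=onz(c,f([(104,24),(219,60),(134,304),(15,266)]),.18); low=onz(c,f([(386,148),(308,374)]),.07)
tops=onz(s,g([(484,25-0),(773,40),(771,104),(466,88)])-[410/4,0],.18); lows=onz(s,g([(439,340),(754,366)])-[410/4,0],.07)
print(top.round(4),low.round(4),'\n',tops.round(4),lows.round(4))
W=np.linalg.norm
print('w',W(top[1]-top[2]),W(top[0]-top[3]),'d',W(top[0]-top[1]),W(top[2]-top[3]),'low',W(low[0]-low[1]), W(tops[0]-tops[1]),W(tops[2]-tops[3]),W(lows[0]-lows[1]),W(tops[1]-tops[2]))
# yaw from correspondences: box coords; left seen from front: +y. 
B=np.array([[.1,-.09],[.01,-.09],[.01,.09],[.1,.09],[-.1,-.09],[-.1,.09]])
def fit(B,P):
    bm,pm=B.mean(0),P.mean(0);H=(B-bm).T@(P-pm);a=np.arctan2(H[0,1]-H[1,0],H[0,0]+H[1,1])
    Rm=np.array([[np.cos(a),-np.sin(a)],[np.sin(a),np.cos(a)]]);t=pm-Rm@bm
    print('fit',a,np.degrees(a),t,(P-(B@Rm.T+t)).round(4).tolist()); return a,Rm,t
P=np.r_[top,low][:,:2]; a,Rm,t=fit(B,P)
# side: crop left/right: viewed from front, left=+y
Bs=np.array([[.1,.09],[.1,-.09],[.01,-.09],[.01,.09],[-.1,.09],[-.1,-.09]]); fit(Bs,np.r_[tops,lows][:,:2])
a,Rm,t=fit(np.r_[B,Bs],np.r_[P,np.r_[tops,lows][:,:2]])
# mouth edge points on slope plane: z = .17+xb ... plane through (-.1,.07),( .01,.18)
n=np.r_[Rm@[-1,0],1]/2**.5; p0=np.r_[Rm@[-.1,0]+t,.07]
for cc,px in((c,f([(333,158),(274,322),(202,295),(257,122)])),(s,g([(494,280),(712,297),(720,180),(503,165)])-[410/4,0])):
    o,d=ray(cc,px); q=o+d*(((p0-o)@n)/(d@n))[:,None]
    b=(q[:,:2]-t)@Rm; print('mouth box xyz',np.c_[b,q[:,2]].round(4).tolist())
# tray & cap
for pz in (.008,): print(onz(s,[(316.5,262.)],.008))
# spigot top centre: side crop (157,424)/3 ; top crop from pic0 (460,240)/1.4
print('spigot', onz(s,[(265+157/3,245+(424-390)/3)],.026),'spig top', onz(c,[(460/1.4,239/1.4)],.026))
tc=onz(c,np.array([(427,204),(546,207),(543,328),(420,325)])/1.4,.036); print('tray',tc.round(4),tc.mean(0),[W(tc[i]-tc[i-1]) for i in range(4)])
```

```text
[[0.7056 0.3913 0.18  ]
 [0.6761 0.3111 0.18  ]
 [0.5102 0.3683 0.18  ]
 [0.5385 0.4503 0.18  ]] [[0.6396 0.2044 0.07  ]
 [0.4721 0.2645 0.07  ]] 
 [[0.5374 0.45   0.18  ]
 [0.7092 0.3962 0.18  ]
 [0.6749 0.308  0.18  ]
 [0.507  0.3601 0.18  ]] [[0.4725 0.2668 0.07  ]
 [0.6399 0.2067 0.07  ]]
w 0.17541550945754947 0.17717116445035308 d 0.08542150597905859 0.08675200890363108 low 0.17794114056841015 0.18003497853601005 0.17584490621380894 0.1778460108252603 0.09470505850967378
fit 1.230865204218548 70.52338135123097 [0.58921135 0.32851609] [[-0.0018, -0.0015], [-0.0013, 0.0032], [0.0025, 0.0003], [0.0008, -0.0025], [-0.0012, 0.0002], [0.0011, 0.0003]]
fit 1.2411356600119143 71.11183512186655 [0.58906548 0.32816225] [[0.0011, -0.0019], [0.0026, 0.0026], [-0.0026, -0.0005], [-0.0002, -0.0066], [0.001, 0.0042], [-0.002, 0.0023]]
fit 1.2360071917043527 70.81799553247667 [0.58913842 0.32833912] [[-0.0014, -0.0019], [-0.0014, 0.0029], [0.0028, 0.0009], [0.0015, -0.0021], [-0.0017, 0.0001], [0.0008, 0.0011], [0.0004, -0.0024], [0.0022, 0.003], [-0.0025, -0.0002], [-0.0005, -0.0072], [0.0012, 0.0034], [-0.0014, 0.0024]]
mouth box xyz [[-0.0702, -0.0629, 0.0998], [-0.0681, 0.0637, 0.1019], [-0.0226, 0.0652, 0.1474], [-0.02, -0.0609, 0.15]]
mouth box xyz [[-0.0723, 0.0618, 0.0977], [-0.0727, -0.0618, 0.0973], [-0.024, -0.0616, 0.146], [-0.0241, 0.0629, 0.1459]]
[[0.56184785 0.08697711 0.008     ]]
spigot [[0.56119048 0.08416341 0.026     ]] spig top [[0.56104523 0.08145944 0.026     ]]
tray [[ 0.6188  0.1341  0.036 ]
 [ 0.6093 -0.0611  0.036 ]
 [ 0.4113 -0.0469  0.036 ]
 [ 0.4213  0.1505  0.036 ]] [0.5151695  0.04413716 0.036     ] [np.float64(0.198195132501078), np.float64(0.1954378619837681), np.float64(0.19847727109294666), np.float64(0.19767449875179652)]
```

Call:
jog_arm --rows '[{"fingers":44,"x":43,"y":-23},{"fingers":44,"x":43,"y":-23},{"fingers":44,"x":43,"y":-23},{"fingers":44,"x":43,"y":-23},{"fingers":44,"x":43,"y":-23},{"fingers":44,"x":43,"y":-23},{"fingers":44,"x":43,"y":-23},{"fingers":44,"x":43,"y":-23}]' --force 60

```text
invalid input
```

Call:
jog_arm --rows '[{"fingers":44,"x":43,"y":-23,"z":0,"ax":0,"ay":0,"az":0},{"fingers":44,"x":43,"y":-23,"z":0,"ax":0,"ay":0,"az":0},{"fingers":44,"x":43,"y":-23,"z":0,"ax":0,"ay":0,"az":0},{"fingers":44,"x":43,"y":-23,"z":0,"ax":0,"ay":0,"az":0},{"fingers":44,"x":43,"y":-23,"z":0,"ax":0,"ay":0,"az":0},{"fingers":44,"x":43,"y":-23,"z":0,"ax":0,"ay":0,"az":0},{"fingers":44,"x":43,"y":-23,"z":0,"ax":0,"ay":0,"az":0},{"fingers":44,"x":43,"y":-23,"z":0,"ax":0,"ay":0,"az":0}]' --force 60

```text
t: 1.2
eef_pos: [0.4469, -0.3997, 0.2316]
tool_rot: [0.0, 0.994, 0.113, 0.0]
contact_force: [-0.1, -0.5, -0.6]
gripper_width: 0.517
grasp_force: 0.0
```

Call:
jog_arm --rows '[{"fingers":44,"x":22,"y":-44,"z":0,"ax":0,"ay":0,"az":-7},{"fingers":44,"x":27,"y":-41,"z":0,"ax":0,"ay":0,"az":-7},{"fingers":44,"x":32,"y":-38,"z":0,"ax":0,"ay":0,"az":-7},{"fingers":44,"x":36,"y":-34,"z":0,"ax":0,"ay":0,"az":-7},{"fingers":44,"x":40,"y":-29,"z":0,"ax":0,"ay":0,"az":-7},{"fingers":44,"x":43,"y":-24,"z":0,"ax":0,"ay":0,"az":-7},{"fingers":44,"x":46,"y":-18,"z":0,"ax":0,"ay":0,"az":-8},{"fingers":44,"x":48,"y":-12,"z":0,"ax":0,"ay":0,"az":-8}]'

```text
t: 2.0
eef_pos: [0.5358, -0.0147, 0.2317]
tool_rot: [0.0, 0.813, 0.583, 0.0]
contact_force: [1.3, -0.4, 0.2]
gripper_width: 0.515
grasp_force: 0.0
```

```bash
cat > d.py <<'E'
from h import *
import sys
def to(goal):
    o=bot.get_obs(); q=o['tool_rot']; r=R.from_quat([q[1],q[2],q[3],q[0]])
    print('t',o['t'],'pos',o['eef_pos'].round(4),'tool shift mm',(r.inv().apply(np.array(goal)-o['eef_pos'])*1e3).round(1))
    print('q',o['q'].round(2),'axes',r.as_matrix().round(3).tolist(),'w',o['gripper_width'],'F',o['contact_force'].round(1))
    return o,r
E
python3 -c "
from d import *
to([.561,.083,.06])"
```

```text
t 2.0 pos [ 0.5358 -0.0147  0.2317] tool shift mm [100.6  -7.6 171.7]
q [ 0.31  0.29 -0.48  1.86  0.15  1.03 -0.56] axes [[0.321, 0.947, 0.001], [0.947, -0.321, -0.0], [-0.0, 0.001, -1.0]] w 0.5147808513126304 F [ 1.3 -0.4  0.2]
```

Call:
jog_arm --rows '[{"fingers":44,"x":50,"y":-4,"z":0,"ax":0,"ay":0,"az":0},{"fingers":44,"x":50,"y":-4,"z":0,"ax":0,"ay":0,"az":0},{"fingers":44,"x":0,"y":0,"z":40,"ax":0,"ay":0,"az":0},{"fingers":44,"x":0,"y":0,"z":40,"ax":0,"ay":0,"az":0},{"fingers":44,"x":0,"y":0,"z":40,"ax":0,"ay":0,"az":0},{"fingers":44,"x":0,"y":0,"z":40,"ax":0,"ay":0,"az":0},{"fingers":44,"x":0,"y":0,"z":10,"ax":0,"ay":0,"az":0},{"fingers":44,"x":0,"y":0,"z":0,"ax":0,"ay":0,"az":0}]'

```text
t: 2.8
eef_pos: [0.5595, 0.0802, 0.0603]
tool_rot: [-0.001, 0.814, 0.581, -0.001]
contact_force: [0.7, 0.7, -0.1]
gripper_width: 0.513
grasp_force: 0.0
```

```bash
python3 -c "
from d import *
to([.561,.083,.015])
s=cam('side'); t=cam('top'); p=proj(s,[.561,.083,.015]); print(p,proj(s,[bot.get_obs()['eef_pos']]))
a=s['pixels'][190:310,240:380,::-1]; b=t['pixels'][110:230,280:400,::-1]
cv2.imwrite('pics/near.png',np.hstack([cv2.resize(a,(420,360),interpolation=2),cv2.resize(b,(360,360),interpolation=2)]))"
```

```text
t 2.8 pos [0.5595 0.0802 0.0603] tool shift mm [ 3.2  0.6 45.3]
q [ 0.08  0.56 -0.44  1.93  0.34  0.73 -0.88] axes [[0.326, 0.946, -0.003], [0.946, -0.326, -0.0], [-0.001, -0.003, -1.0]] w 0.5133956473287724 F [ 0.7  0.7 -0.1]
[[316.97678324 260.78217009]] [[319.63653555 243.24694721]]
```

View pics/near.png

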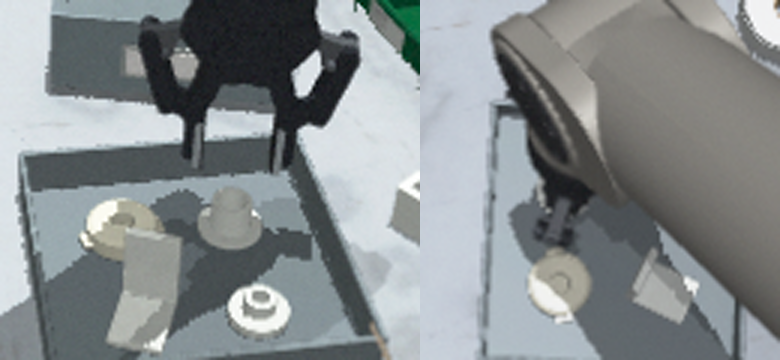

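Close view: the fingers straddle the line above the end cap's spigot (side crop (232,195)). The other parts are untouched and clear of the fingers, so I'm descending.

Call:
jog_arm --rows '[{"fingers":44,"x":3,"y":0,"z":20,"ax":0,"ay":0,"az":0},{"fingers":44,"x":0,"y":0,"z":18,"ax":0,"ay":0,"az":0},{"fingers":44,"x":0,"y":0,"z":6,"ax":0,"ay":0,"az":0},{"fingers":44,"x":0,"y":0,"z":0,"ax":0,"ay":0,"az":0},{"fingers":15,"x":0,"y":0,"z":0,"ax":0,"ay":0,"az":0},{"fingers":15,"x":0,"y":0,"z":0,"ax":0,"ay":0,"az":0},{"fingers":15,"x":0,"y":0,"z":0,"ax":0,"ay":0,"az":0},{"fingers":15,"x":0,"y":0,"z":0,"ax":0,"ay":0,"az":0}]' --force 60

```text
t: 3.7
eef_pos: [0.5626, 0.0835, 0.0191]
tool_rot: [0.001, 0.814, 0.581, 0.001]
contact_force: [-0.9, -0.9, 5.1]
gripper_width: 0.286
grasp_force: 58.6
```

Call:
jog_arm --rows '[{"fingers":15,"x":0,"y":0,"z":-10,"ax":0,"ay":0,"az":0},{"fingers":15,"x":0,"y":0,"z":-30,"ax":0,"ay":0,"az":0},{"fingers":15,"x":0,"y":0,"z":-40,"ax":0,"ay":0,"az":0},{"fingers":15,"x":0,"y":0,"z":-40,"ax":0,"ay":0,"az":0},{"fingers":15,"x":0,"y":0,"z":-40,"ax":0,"ay":0,"az":0},{"fingers":15,"x":0,"y":0,"z":-40,"ax":0,"ay":0,"az":0},{"fingers":15,"x":0,"y":0,"z":-40,"ax":0,"ay":0,"az":0},{"fingers":15,"x":0,"y":0,"z":0,"ax":0,"ay":0,"az":0}]'

```text
t: 4.5
eef_pos: [0.5644, 0.0845, 0.2648]
tool_rot: [0.003, 0.814, 0.581, 0.005]
contact_force: [0.6, 0.8, 0.3]
gripper_width: 0.287
grasp_force: 59.0
```

```bash
python3 -c "
from d import *
to([.561,.083,.25])
s=cam('side'); p=proj(s,[bot.get_obs()['eef_pos']])[0]; print(p); u,v=p.astype(int)
save(s,'lift.png',(u-60,v-50,u+60,v+60),4)"
```

```text
t 4.5 pos [0.5644 0.0845 0.2648] tool shift mm [-2.6 -2.9 14.7]
q [ 0.16  0.32 -0.52  1.75  0.18  1.11 -0.75] axes [[0.326, 0.945, 0.012], [0.945, -0.326, 0.002], [0.006, 0.01, -1.0]] w 0.2872169732241831 F [0.6 0.8 0.3]
[329.55519555 151.93599119]
```

View pics/lift.png

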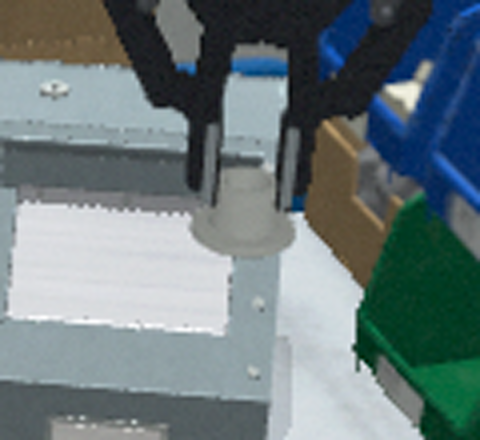

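The cap hangs straight in the fingers by its spigot (side crop (243,210)), with the flange below the tips. Next I tilt the tool 45° at this height.

Call:
jog_arm --rows '[{"fingers":15,"x":0,"y":0,"z":0,"ax":0,"ay":7.5,"az":0},{"fingers":15,"x":0,"y":0,"z":0,"ax":0,"ay":7.5,"az":0},{"fingers":15,"x":0,"y":0,"z":0,"ax":0,"ay":7.5,"az":0},{"fingers":15,"x":0,"y":0,"z":0,"ax":0,"ay":7.5,"az":0},{"fingers":15,"x":0,"y":0,"z":0,"ax":0,"ay":7.5,"az":0},{"fingers":15,"x":0,"y":0,"z":0,"ax":0,"ay":7.5,"az":0},{"fingers":15,"x":0,"y":0,"z":0,"ax":0,"ay":0,"az":0},{"fingers":15,"x":0,"y":0,"z":0,"ax":0,"ay":0,"az":0}]'

```text
t: 5.35
eef_pos: [0.5608, 0.0828, 0.2567]
tool_rot: [-0.222, 0.753, 0.536, 0.31]
contact_force: [0.2, 0.2, 0.8]
gripper_width: 0.284
grasp_force: 59.0
```

```bash
cat >> d.py <<'E'
A=np.radians(70.8); bx=np.array([np.cos(A),np.sin(A),0]); t0=np.array([.5891,.3283,0])
M=t0-.044*bx+[0,0,.126]; n=(bx-[0,0,1])/2**.5; by=np.array([-bx[1],bx[0],0]); up=(bx+[0,0,1])/2**.5
def rep(dist):
    o,r=to(M-dist*n)
    G=np.c_[np.cross(-by,n),-by,n]; print('turn deg',np.degrees((r.inv()*R.from_matrix(G)).as_rotvec()).round(1))
    e=o['eef_pos']-M; print('mouth: depth,across,upslope mm',(np.array([e@n,e@by,e@up])*1e3).round(1))
E
python3 -c "
from d import *
rep(.075)"
```

```text
t 5.35 pos [0.5608 0.0828 0.2567] tool shift mm [ 47.4 -53.5 156.9]
q [ 0.81  0.39 -0.81  1.98 -0.7   0.79  0.22] axes [[0.233, 0.945, 0.229], [0.669, -0.327, 0.667], [0.706, -0.003, -0.709]] w 0.2840973017783058 F [0.2 0.2 0.8]
turn deg [-0.2  0.1 -0. ]
mouth: depth,across,upslope mm [-231.8  -54.   -47. ]
```

Call:
jog_arm --rows '[{"fingers":15,"x":16,"y":-18,"z":0,"ax":0,"ay":0,"az":0},{"fingers":15,"x":16,"y":-18,"z":10,"ax":0,"ay":0,"az":0},{"fingers":15,"x":15,"y":-18,"z":20,"ax":0,"ay":0,"az":0},{"fingers":15,"x":0,"y":0,"z":40,"ax":0,"ay":0,"az":0},{"fingers":15,"x":0,"y":0,"z":40,"ax":0,"ay":0,"az":0},{"fingers":15,"x":0,"y":0,"z":35,"ax":0,"ay":0,"az":0},{"fingers":15,"x":0,"y":0,"z":12,"ax":0,"ay":0,"az":0},{"fingers":15,"x":0,"y":0,"z":0,"ax":0,"ay":0,"az":0}]'

```text
t: 6.15
eef_pos: [0.5561, 0.2408, 0.1799]
tool_rot: [-0.223, 0.751, 0.539, 0.311]
contact_force: [-0.3, 0.5, 0.6]
gripper_width: 0.288
grasp_force: 59.0
```

```bash
python3 -c "
from d import *
rep(.015)
s=cam('side'); t=cam('top')
a=s['pixels'][90:230,235:375,::-1]; b=t['pixels'][90:230,140:280,::-1]
for c in(s,t): print(proj(c,[M,M-.5e-1*n,M+.04*up,M-.04*up]).round(0).tolist())
cv2.imwrite('pics/mouth.png',np.hstack([cv2.resize(v,(400,400),interpolation=2) for v in(a,b)]))"
```

```text
t 6.15 pos [0.5561 0.2408 0.1799] tool shift mm [-3.1  2.7 58.1]
q [ 0.54  0.53 -0.88  2.09 -0.78  0.39  0.18] axes [[0.227, 0.947, 0.226], [0.67, -0.32, 0.67], [0.707, -0.001, -0.707]] w 0.2882994542217177 F [-0.3  0.5  0.6]
turn deg [-0.4 -0.   0.4]
mouth: depth,across,upslope mm [-73.1   2.3   3.1]
[[299.0, 165.0], [299.0, 158.0], [301.0, 148.0], [298.0, 182.0]]
[[233.0, 158.0], [247.0, 160.0], [219.0, 152.0], [247.0, 165.0]]
```

View pics/mouth.png

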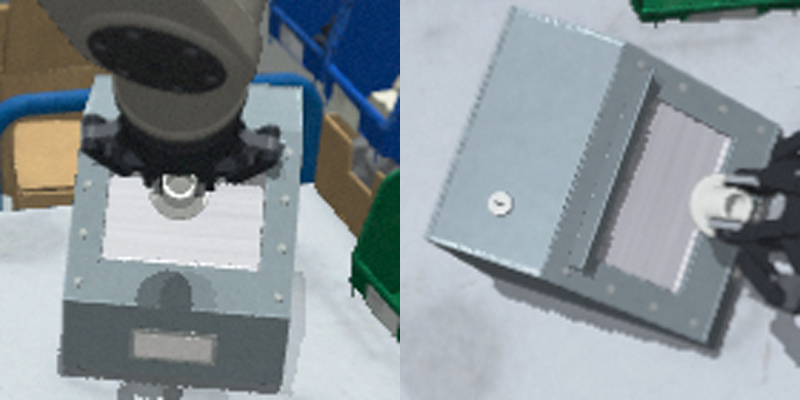

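The cap is centred over the mouth, square to the slope. It shows at (180,185) in the side crop and (722,205) in the top crop. I'm pushing in slowly.

Call:
jog_arm --rows '[{"fingers":15,"x":-3,"y":1,"z":20,"ax":0,"ay":0,"az":0},{"fingers":15,"x":-2,"y":1,"z":20,"ax":0,"ay":0,"az":0},{"fingers":15,"x":0,"y":0,"z":14,"ax":0,"ay":0,"az":0},{"fingers":15,"x":0,"y":0,"z":8,"ax":0,"ay":0,"az":0},{"fingers":15,"x":0,"y":0,"z":8,"ax":0,"ay":0,"az":0},{"fingers":15,"x":0,"y":0,"z":8,"ax":0,"ay":0,"az":0},{"fingers":15,"x":0,"y":0,"z":8,"ax":0,"ay":0,"az":0},{"fingers":15,"x":0,"y":0,"z":6,"ax":0,"ay":0,"az":0}]'

```text
t: 7.05
eef_pos: [0.5797, 0.2945, 0.1106]
tool_rot: [-0.222, 0.752, 0.536, 0.312]
contact_force: [-0.9, -3.4, 2.0]
gripper_width: 0.287
grasp_force: 59.5
```

```bash
python3 -c "
from d import *
rep(-.035); o=bot.get_obs(); print(o['contact_force']@n,o['contact_force']@up)"
```

```text
t 7.05 pos [0.5797 0.2945 0.1106] tool shift mm [ 4.6 -2.2 17.7]
q [ 0.4   0.7  -0.86  2.05 -0.82  0.19  0.24] axes [[0.231, 0.945, 0.231], [0.669, -0.327, 0.668], [0.707, 0.0, -0.707]] w 0.28682449793332254 F [-0.9 -3.4  2. ]
turn deg [-0.1  0.   0.1]
mouth: depth,across,upslope mm [17.3 -2.3 -4.6]
-3.8476769241073754 -1.0682298224826994
```

Call:
jog_arm --rows '[{"fingers":15,"x":0,"y":0,"z":3,"ax":0,"ay":0,"az":0},{"fingers":15,"x":0,"y":0,"z":3,"ax":0,"ay":0,"az":0},{"fingers":15,"x":0,"y":0,"z":3,"ax":0,"ay":0,"az":0},{"fingers":15,"x":0,"y":0,"z":0,"ax":0,"ay":0,"az":0},{"fingers":15,"x":0,"y":0,"z":0,"ax":0,"ay":0,"az":0},{"fingers":15,"x":0,"y":0,"z":0,"ax":0,"ay":0,"az":0},{"fingers":15,"x":0,"y":0,"z":0,"ax":0,"ay":0,"az":0},{"fingers":15,"x":0,"y":0,"z":0,"ax":0,"ay":0,"az":0}]'

```text
t: 7.85
eef_pos: [0.5812, 0.3005, 0.1044]
tool_rot: [-0.222, 0.752, 0.536, 0.311]
contact_force: [-0.4, -3.1, -1.5]
gripper_width: 0.282
grasp_force: 59.2
```

```bash
python3 -c "
from d import *
rep(-.035); o=bot.get_obs(); print(o['contact_force']@n,o['contact_force']@up, o['q'])"
```

```text
t 7.85 pos [0.5812 0.3005 0.1044] tool shift mm [ 4.6 -1.6  9. ]
q [ 0.38  0.71 -0.85  2.05 -0.86  0.18  0.28] axes [[0.231, 0.945, 0.23], [0.669, -0.326, 0.668], [0.707, -0.0, -0.707]] w 0.2822209655096117 F [-0.4 -3.1 -1.5]
turn deg [-0.1  0.   0.1]
mouth: depth,across,upslope mm [26.  -1.7 -4.6]
-1.0931029235110867 -3.24122231336052 [ 0.37960642  0.71270773 -0.8494282   2.04878758 -0.86326909  0.1828367
  0.28306193]
```

Call:
jog_arm --rows '[{"fingers":15,"x":0,"y":0,"z":3,"ax":0,"ay":0,"az":0},{"fingers":15,"x":0,"y":0,"z":3,"ax":0,"ay":0,"az":0},{"fingers":15,"x":0,"y":0,"z":3,"ax":0,"ay":0,"az":0},{"fingers":15,"x":0,"y":0,"z":0,"ax":0,"ay":0,"az":0},{"fingers":15,"x":0,"y":0,"z":0,"ax":0,"ay":0,"az":0},{"fingers":15,"x":0,"y":0,"z":0,"ax":0,"ay":0,"az":0},{"fingers":15,"x":0,"y":0,"z":0,"ax":0,"ay":0,"az":0},{"fingers":15,"x":0,"y":0,"z":0,"ax":0,"ay":0,"az":0}]'

```text
t: 8.65
eef_pos: [0.5833, 0.3066, 0.0981]
tool_rot: [-0.222, 0.752, 0.536, 0.311]
contact_force: [0.1, -2.6, -1.7]
gripper_width: 0.287
grasp_force: 59.1
```

```bash
python3 -c "
from d import *
rep(-.035); o=bot.get_obs(); print(o['contact_force']@n,o['contact_force']@up, o['q'])
s=cam('side'); save(s,'in.png',(245,100,365,210),5)"
```

```text
t 8.65 pos [0.5833 0.3066 0.0981] tool shift mm [ 4.5 -1.6 -0. ]
q [ 0.35  0.72 -0.83  2.04 -0.94  0.18  0.35] axes [[0.23, 0.945, 0.23], [0.669, -0.326, 0.668], [0.707, -0.0, -0.707]] w 0.28736333448919016 F [ 0.1 -2.6 -1.7]
turn deg [-0.1  0.   0.1]
mouth: depth,across,upslope mm [35.  -1.6 -4.5]
-0.5294151098353108 -2.9395351956657954 [ 0.35257687  0.72052873 -0.82851554  2.04379894 -0.93793656  0.17715029
  0.35377609]
```

View pics/in.png

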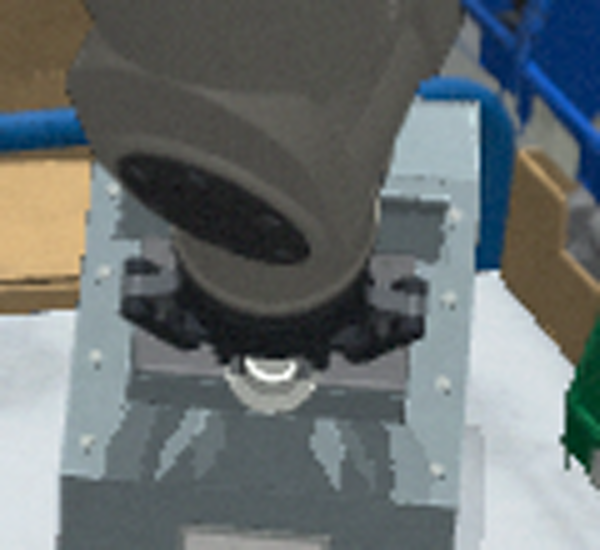

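The flap stands open inside, with the cap past the face (crop (270,385)) and centred between the mouth's sides. Contact force is about 3 N. I'm releasing while pressing in slightly, so the fingers keep hold of the flap.

Call:
jog_arm --rows '[{"fingers":52,"x":0,"y":0,"z":2,"ax":0,"ay":0,"az":0},{"fingers":52,"x":0,"y":0,"z":3,"ax":0,"ay":0,"az":0},{"fingers":52,"x":0,"y":0,"z":3,"ax":0,"ay":0,"az":0},{"fingers":52,"x":0,"y":0,"z":0,"ax":0,"ay":0,"az":0},{"fingers":52,"x":0,"y":0,"z":0,"ax":0,"ay":0,"az":0},{"fingers":52,"x":0,"y":0,"z":0,"ax":0,"ay":0,"az":0},{"fingers":52,"x":0,"y":0,"z":0,"ax":0,"ay":0,"az":0},{"fingers":52,"x":0,"y":0,"z":0,"ax":0,"ay":0,"az":0}]'

```text
t: 9.5
eef_pos: [0.5852, 0.3121, 0.0926]
tool_rot: [-0.222, 0.752, 0.536, 0.312]
contact_force: [-1.8, -1.6, 1.3]
gripper_width: 0.609
grasp_force: 1.5
```

```bash
python3 -c "
from d import *
rep(.1); o=bot.get_obs(); print(o['contact_force']@n,o['contact_force']@up, o['q'])
s=cam('side');t=cam('top')
a=s['pixels'][120:210,255:355,::-1]; b=t['pixels'][110:210,190:290,::-1]
cv2.imwrite('pics/rel.png',np.hstack([cv2.resize(a,(444,400),interpolation=2),cv2.resize(b,(350,400),interpolation=2)]))"
```

```text
t 9.5 pos [0.5852 0.3121 0.0926] tool shift mm [   4.2   -2.  -143. ]
q [ 0.33  0.73 -0.81  2.04 -1.02  0.18  0.43] axes [[0.23, 0.945, 0.23], [0.669, -0.326, 0.669], [0.707, 0.0, -0.707]] w 0.609110588743272 F [-1.8 -1.6  1.3]
turn deg [-0.1 -0.   0.1]
mouth: depth,across,upslope mm [43.  -1.7 -4.2]
-2.4131438200989765 -0.5785526469464572 [ 0.32645981  0.72593602 -0.80686029  2.03912093 -1.0169573   0.17522512
  0.42801377]
```

View pics/rel.png

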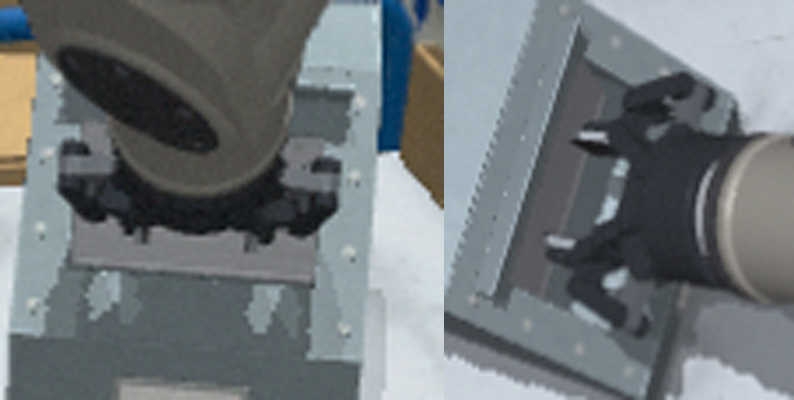

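The cap is no longer between the fingers; only the flap rests on them. Backing straight out.

Call:
jog_arm --rows '[{"fingers":52,"x":0,"y":0,"z":-10,"ax":0,"ay":0,"az":0},{"fingers":52,"x":0,"y":0,"z":-15,"ax":0,"ay":0,"az":0},{"fingers":52,"x":0,"y":0,"z":-15,"ax":0,"ay":0,"az":0},{"fingers":52,"x":0,"y":0,"z":-20,"ax":0,"ay":0,"az":0},{"fingers":52,"x":0,"y":0,"z":-40,"ax":0,"ay":0,"az":0},{"fingers":52,"x":0,"y":0,"z":-40,"ax":0,"ay":0,"az":0},{"fingers":52,"x":0,"y":0,"z":-40,"ax":0,"ay":0,"az":0},{"fingers":52,"x":0,"y":0,"z":-20,"ax":0,"ay":0,"az":0}]'

```text
t: 10.4
eef_pos: [0.5397, 0.1759, 0.2365]
tool_rot: [-0.22, 0.753, 0.536, 0.313]
contact_force: [1.0, 0.4, 0.3]
gripper_width: 0.609
grasp_force: 0.0
```

Call:
jog_arm --rows '[{"fingers":52,"x":0,"y":0,"z":-10,"ax":0,"ay":0,"az":0},{"fingers":52,"x":0,"y":0,"z":0,"ax":0,"ay":0,"az":0},{"fingers":52,"x":0,"y":0,"z":0,"ax":0,"ay":0,"az":0},{"fingers":52,"x":0,"y":0,"z":0,"ax":0,"ay":0,"az":0},{"fingers":52,"x":0,"y":0,"z":0,"ax":0,"ay":0,"az":0},{"fingers":52,"x":0,"y":0,"z":0,"ax":0,"ay":0,"az":0},{"fingers":52,"x":0,"y":0,"z":0,"ax":0,"ay":0,"az":0},{"fingers":52,"x":0,"y":0,"z":0,"ax":0,"ay":0,"az":0}]'

```text
t: 11.2
eef_pos: [0.5368, 0.1719, 0.2409]
tool_rot: [-0.222, 0.752, 0.536, 0.311]
contact_force: [-0.7, 0.7, 0.8]
gripper_width: 0.606
grasp_force: 0.0
```

```bash
python3 -c "
from d import *
rep(.1)
s=cam('side');t=cam('top')
a=s['pixels'][110:340,230:380,::-1]; b=t['pixels'][80:250,140:410,::-1]
cv=np.zeros((520,790,3),np.uint8); cv[:,:339]=cv2.resize(a,(339,520),interpolation=2); cv[:283,340:]=cv2.resize(b,(450,283),interpolation=2)
cv2.imwrite('pics/end.png',cv)"
```

```text
t 11.2 pos [0.5368 0.1719 0.2409] tool shift mm [ 4.3 -1.9 66.7]
q [ 0.55  0.32 -0.68  2.09 -0.91  0.67  0.3 ] axes [[0.23, 0.946, 0.23], [0.668, -0.325, 0.669], [0.707, -0.0, -0.707]] w 0.6060067496658044 F [-0.7  0.7  0.8]
turn deg [-0.2 -0.   0.1]
mouth: depth,across,upslope mm [-166.7   -2.    -4.3]
```

View pics/end.png

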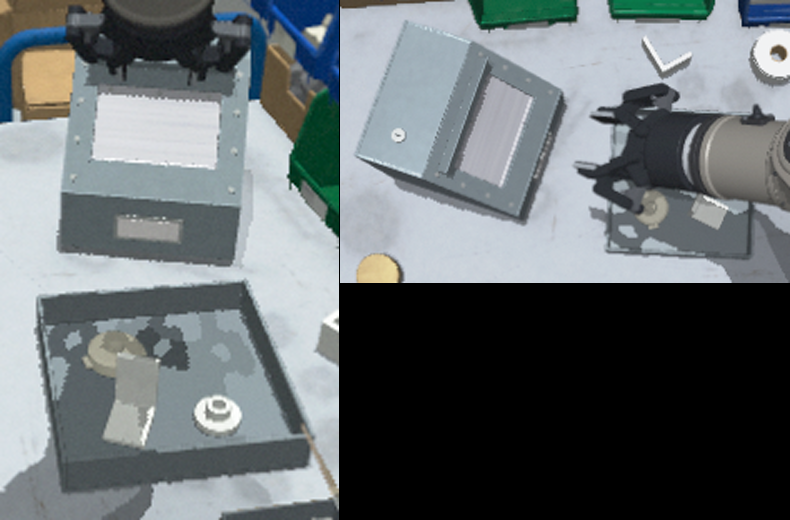

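The flap is shut (side crop (157,127)) and the cap is nowhere outside the box. The three other parts are in place in the tray, and the hand is clear. Handing in.

```bash
python3 -c "
from station import bot
print(bot.hand_in())"
```

```text
the job is handed in; nothing more can be done
None
```

The end cap was posted through the flap into the reject box and the job is handed in at about 11 s; the last picture shows the flap shut, the other three parts in place and the hand clear, but no verdict came back and the cap itself can't be seen inside the box.

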